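# Take the thumbturn casting out of the open mould

## Task

Two door-lock castings lie in the open mould. Lift the thumbturn, the one with the flat upright blade, out of its cavity and set it down gently in the plywood tray, standing flat on its round base with the blade up, and let go. Leave the other casting, with the round boss, lying in its cavity.

Things in the scene. Friction and masses are not known exactly. Their poses are not given: they have to be found in the camera images.
- thumbturn_blade (a point): Thumbturn casting, grey metal, 0.3 kg, loose in one cavity, seated flat: round base disc 56 mm across, 12 mm thick; on it a flat upright blade 36 mm long, 10 mm thick, 40 mm high (whole part 52 mm high). This point is in the blade, on the part's axis: 36 mm above the underside, 24 mm above the disc, 16 mm below the blade's top. x along the blade's length, y across its thickness, z up.
- collar_boss (a point): The other casting, same metal, in the other cavity: the same disc, 56 mm in diameter and 12 mm thick, but with a round boss 26 mm in diameter and 30 mm high instead of a blade. This point is the middle of the boss, 27 mm above the part's underside. To be left where it is.
- mould_top (a point): Fixed open mould half, dark steel block 150 x 240 x 45 mm. This point: centre of its top face; x along the 150 mm side, y along the 240 mm side, z up. Round cavities 60 mm across, 12 mm deep, at y = -50 and +50 mm; the discs sit level with the top face; either casting in either cavity. Four guide pins, 12 mm thick, stand 14 mm above the top face at x = +-60, y = +-105 mm.
- tray_in (a point): Open square plywood tray, fixed on the bench, empty: outside 186 x 186 x 28 mm, walls 8 mm, inside 170 x 170 mm. This point is the centre of its inner floor, 8 mm above the bench; the walls rise 20 mm above it. x and y along its sides, z up.
Not all that is in view belongs to the job. Leave any purple or turquoise look-alike of the part that bears thumbturn_blade alone.

How it is judged:
By the outcome, as a careful person would: the job done as asked, in the order asked, and still so for the second after the job is handed in, with the robot touching nothing.
It also fails if it takes over 35 s, if anything falls off the work surface, if the arm or the gripper's body presses on something with over 40 N, if the wrist force passes 120 N, or if a joint passes its speed limit or range.

## Robot

A 7-joint arm with a two-finger parallel gripper is mounted at the origin on the work surface. World frame = base frame: x ahead of the robot, y to its left, z up, the work surface at z = 0. Lengths are in m, angles in rad, forces in N, time in s.
With the tool pointing down it reaches from about 0.4 to 0.875 m from the base axis. Payload 4.4 kg.
Tool frame: the origin (TCP) lies midway between the tips of the shut fingers; the grasp point (between the pads) lies arm.pinch_z behind it (arm.pinch_z is the distance from the TCP to the grasp point, in m); y points along the fingers, z is the direction in which the jaws open and shut, and the axes are right-handed (so a half turn about y gives the same grasp; the last joint's range is limited). The gripper opens to 85 mm and grips with 20 to 120 N. Pads are 22 mm wide; open, the fingers measure 114 mm over their backs; the gripper's body (76 mm by 85 mm) begins 54 mm behind the grasp point. The pads swing forward as they close: fully open they stand 13 mm farther back than shut.
Start: joints at [-1.346, 0.628, 0.038, 1.517, -0.027, 0.996, -0.02], TCP at [0.186, 0.623, 0.231] pointing down, gripper open.
Joint ranges: [-3.06, 3.06], [-0.37, 2.12], [-1.25, 1.32], [0.18, 2.47], [-1.1, 4.24], [0.23, 1.98], [-2.94, 2.94]. Speed limits (rad/s): [2.57, 2.57, 3.14, 3.14, 3.14, 3.14, 3.14].

## Interface

Orientations are given as a rotation vector (axis times angle).
In Python, from workcell import arm, eyes gives the robot as it stands. The module is installed in compiled form; this text tells all that it offers.
- The arm moves only by the shell command python3 -m crank 'ROWS'. ROWS is JSON, a list of rows, each an object of numbers: "dx", "dy", "dz": the shift along the world's x, y, z in m; "twist": the turn about the world's z in degrees; "hand": the finger opening in m, from 0 to 0.0854. A call has 1 to 20 rows; each row is the pose to reach, as a shift and turn from the pose commanded when the call began; what a row does not reach only later rows make up. A row lasts 1/12 s, in which the tool goes at most 41.7 mm and 7.16 degrees, less where a joint would pass 70% of its speed; a pose out of reach is approached as far as the arm can. A call with a gripper value outside its range is refused whole. The fingers move at their own pace and stop on an object; the grip force is fixed at half the most. Time passes only in rows, so rows that repeat a pose let the fingers close. It gives the time, the measured TCP pose, the force and the opening at its end, in the units of the state.
- arm.get_obs(): the state, without advancing time (a new reading comes with each control period).
- eyes.read_camera(name): name is "side" or "top" or "wrist"; returns (picture, depth): 384x512x3 uint8, red, green, blue; 384x512 float32, m along the optical axis (not along the pixel's ray), 0 where there is no reading.
- eyes.camera_info(name): a dict with "intrinsics" (3x3 intrinsics, pixels), "rvec" (rotation vector, rad) and "tvec" (3), from world to camera coordinates, as OpenCV has them; the wrist camera has in their place "tool_from_camera" (4x4, takes a point from camera to tool coordinates, whose origin is the TCP and whose axes are the tool frame's). Camera axes: x right, y down, z forward; pixel columns grow to the right and rows downward; lengths in m; the calibration is good to about 2 mm. A picture is of the moment at which its call begins: read the wrist's pose just before it. camera_info takes no time and is no camera call.
- arm.close_job(): hands the job in, once; it reports no verdict.
The state is a dict: "clock": time; "joint_positions": joint angles; "qvel": joint speeds; "tau": joint torques, N m; "tcp_pos": TCP position; "tcp_rot": TCP orientation; "force": force on the tool from outside, world axes, zero at the start; "moment": the same for the moment, N m; "gripper_width": finger opening in m.
Only numpy, scipy, OpenCV 4.12 (cv2) and the standard library are available. Lean on these libraries where they do the work, as an engineer would, in place of code of your own. Each camera call takes 0.05 s, during which the arm holds its last target. There are 200 camera calls.

## Working session

There is one attempt and no reset: what is moved stays moved. The work goes in short steps, Python scripts to look and compute and a shell command to move; the robot and the scene stay as the last step left them, time stands still between calls to the robot, and variables do not carry over. Pictures are saved under pics/ and viewed, about 8 in all and at most 12, crops included, and the job is handed in when it is done.

```bash
mkdir -p pics
cat > h.py <<'E'
import numpy as np, cv2
from scipy.spatial.transform import Rotation as R
from workcell import arm, eyes
def cloud(name):
    o=arm.get_obs(); img,d=eyes.read_camera(name); i=eyes.camera_info(name); K=np.array(i["intrinsics"])
    v,u=np.mgrid[:384,:512]; p=np.dstack([(u-K[0,2])/K[0,0]*d,(v-K[1,2])/K[1,1]*d,d])
    if "rvec" in i:
        r=R.from_rotvec(np.ravel(i["rvec"])).as_matrix(); w=(p-np.ravel(i["tvec"]))@r
    else:
        T=np.array(i["tool_from_camera"]); t=p@T[:3,:3].T+T[:3,3]
        w=t@R.from_rotvec(o["tcp_rot"]).as_matrix().T+o["tcp_pos"]
    w[d==0]=np.nan
    return img,w
def save(n,img): cv2.imwrite(f"pics/{n}.png",cv2.cvtColor(img,cv2.COLOR_RGB2BGR))
E
python3 - <<'E'
from h import *
o=arm.get_obs();print(o, arm.pinch_z);print(R.from_rotvec(o["tcp_rot"]).as_matrix().round(3))
a,w=cloud("top");b,w2=cloud("side");np.savez("c.npz",a=a,w=w,b=b,w2=w2);save("top",a);save("side",b)
E
```

```text
{'clock': 0.0, 'joint_positions': array([-1.34580769,  0.62936809,  0.03842651,  1.51838195, -0.02699554,
        0.99630066, -0.01997664]), 'qvel': array([ 1.06792202e-03,  1.19952939e-03, -1.00355843e-03, -8.65594842e-04,
       -1.33363838e-03, -4.80464233e-04, -6.68395213e-05]), 'tau': array([-1.05464009e-03, -5.63398111e+01,  1.22589670e+00, -1.93452626e+01,
        1.09190232e-02,  1.08587416e-02, -5.39411843e-06]), 'tcp_pos': array([0.18614301, 0.62211235, 0.23037012]), 'tcp_rot': array([-1.56064813,  0.22847436, -0.22806534]), 'force': array([ 0.31425951,  0.62359198, -0.8788012 ]), 'moment': array([-0.07461967,  0.02377333,  0.02683119]), 'gripper_width': 0.08515924453851494} 0.0187
[[ 0.958 -0.001  0.287]
 [-0.287 -0.002  0.958]
 [ 0.    -1.    -0.002]]
```

View pics/top.png

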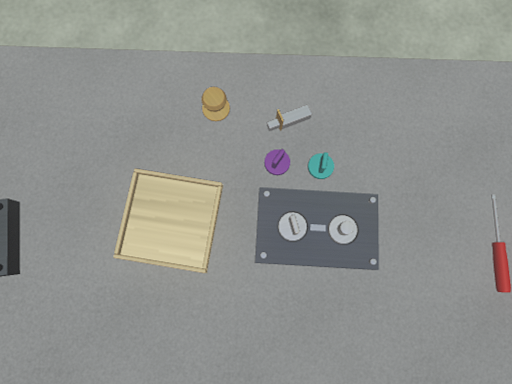

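View pics/side.png

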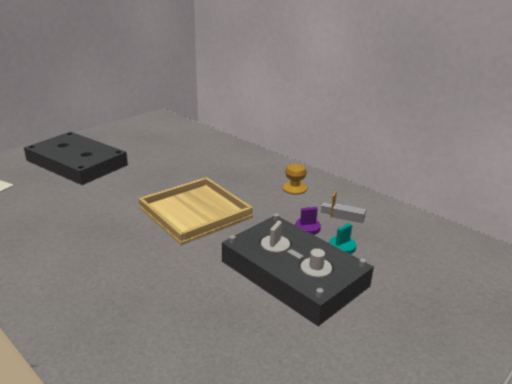

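The top view shows the thumbturn at (293,226), the collar at (343,229) and the tray at (169,220). The look-alikes, at (277,161) and (321,166), are outside the mould. Next I measure these.

Run:
```python
from h import *
z=np.load("c.npz");w,a,w2=z["w"],z["a"],z["w2"]
for n,(u,v) in dict(thumb=(293,226),collar=(345,228),mould=(318,245),traymid=(169,220),tl=(136,172),tr=(220,184),bl=(116,257),br=(206,269),m1=(261,189),m2=(377,195),m3=(257,262),m4=(378,267),bench=(300,320)).items(): print(n,w[v,u].round(4))
sub=w[205:250,270:320].reshape(-1,3)
s=sub[(sub[:,2]>.068)&(sub[:,2]<.12)]
print("blade top",len(s),np.nanmax(sub[:,2]))
for nm,W in (("top",w),("side",w2)):
    c=w[226,293]; P=W.reshape(-1,3); k=(np.hypot(P[:,0]-c[0],P[:,1]-c[1])<.035)
    q=P[k]; print(nm,"heights",np.nanpercentile(q[:,2],[5,50,95,100]))
    t=q[q[:,2]>.074]; r=cv2.minAreaRect((t[:,:2]*1000).astype(np.float32)); print(len(t),t.mean(0),r)
# tray/mould orientation from wall heights
P=w[150:290,100:240].reshape(-1,3);k=(P[:,2]>.02)&(P[:,2]<.04);print("tray rim",cv2.minAreaRect((P[k][:,:2]*1000).astype(np.float32)),k.sum())
P=w[180:280,245:390].reshape(-1,3);k=(P[:,2]>.035)&(P[:,2]<.05);print("mould",cv2.minAreaRect((P[k][:,:2]*1000).astype(np.float32)),k.sum())
```

```text
thumb [ 0.5467 -0.0922  0.0831]
collar [ 0.5466 -0.1915  0.0747]
mould [ 0.5153 -0.1455  0.0453]
traymid [0.5609 0.1563 0.006 ]
tl [0.6576 0.2287 0.0206]
tr [0.636  0.0524 0.0255]
bl [0.4822 0.2514 0.0241]
br [0.4635 0.0746 0.0049]
m1 [ 0.6243 -0.0319  0.0424]
m2 [ 0.619  -0.2662  0.0414]
m3 [ 0.4796 -0.0276  0.0432]
m4 [ 0.4763 -0.2623  0.0422]
bench [ 0.3686 -0.1172 -0.0029]
blade top 116 0.08620623771540495
top heights [0.03346575 0.04310846 0.08266211 0.08620624]
108 [ 0.55158934 -0.09396572  0.08196685] ((552.01025390625, -94.35436248779297), (36.0952033996582, 9.7843599319458), 17.165626525878906)
side heights [0.04370937 0.04627559 0.08473009 0.08755805]
101 [ 0.54878704 -0.10154571  0.08219343] ((550.89892578125, -99.34761047363281), (37.6670036315918, 10.748427391052246), 19.911359786987305)
tray rim ((561.7880859375, 154.5727081298828), (186.6680450439453, 186.54791259765625), 82.13906860351562) 1483
mould ((550.8804321289062, -144.8180694580078), (240.6996612548828, 150.41177368164062), 88.24691009521484) 8630
```

The thumbturn is at about (0.552, -0.095) with its top at 0.085 and its blade at about 18°. The mould rectangle predicts the cavity at (0.5525, -0.095), which agrees. The tray centre is (0.562, 0.155), with its sides turned by -8°. I move to hover above the part.

```bash
python3 -m crank '[{"dx":0.366,"dy":-0.717,"dz":0,"twist":35},{"dx":0.366,"dy":-0.717,"dz":0,"twist":35},{"dx":0.366,"dy":-0.717,"dz":0,"twist":35},{"dx":0.366,"dy":-0.717,"dz":0,"twist":35},{"dx":0.366,"dy":-0.717,"dz":0,"twist":35},{"dx":0.366,"dy":-0.717,"dz":0,"twist":35},{"dx":0.366,"dy":-0.717,"dz":0,"twist":35},{"dx":0.366,"dy":-0.717,"dz":0,"twist":35},{"dx":0.366,"dy":-0.717,"dz":0,"twist":35},{"dx":0.366,"dy":-0.717,"dz":0,"twist":35},{"dx":0.366,"dy":-0.717,"dz":0,"twist":35},{"dx":0.366,"dy":-0.717,"dz":0,"twist":35},{"dx":0.366,"dy":-0.717,"dz":0,"twist":35},{"dx":0.366,"dy":-0.717,"dz":0,"twist":35},{"dx":0.366,"dy":-0.717,"dz":0,"twist":35},{"dx":0.366,"dy":-0.717,"dz":0,"twist":35},{"dx":0.366,"dy":-0.717,"dz":0,"twist":35},{"dx":0.366,"dy":-0.717,"dz":0,"twist":35},{"dx":0.366,"dy":-0.717,"dz":0,"twist":35},{"dx":0.366,"dy":-0.717,"dz":0,"twist":35}]'; python3 -m crank '[{"dx":0},{"dx":0},{"dx":0}]'
cat > m.py <<'E'
from h import *
import sys
o=arm.get_obs();M=R.from_rotvec(o["tcp_rot"]).as_matrix();a,w=cloud("wrist");save(sys.argv[1],a)
print(o["clock"],o["tcp_pos"],M.round(3).tolist(),"jaw deg",np.degrees(np.arctan2(M[1,2],M[0,2])))
P=w.reshape(-1,3);k=(np.hypot(P[:,0]-.552,P[:,1]+.096)<.035)&(P[:,2]>.075)&(P[:,2]<.1);t=P[k]
print(len(t),t.mean(0),t.max(0),cv2.minAreaRect((t[:,:2]*1000).astype(np.float32)))
E
python3 m.py w1
```

```text
0.1 [0.18617612 0.62217049 0.23048877] [[0.958, -0.0, 0.287], [-0.287, -0.002, 0.958], [0.0, -1.0, -0.002]] jaw deg 73.33784245730197schema error: expected keys dx, dy, dz, twist, hand
schema error: expected keys dx, dy, dz, twist, hand
m.py:6: RuntimeWarning: Mean of empty slice.
  print(len(t),t.mean(0),t.max(0),cv2.minAreaRect((t[:,:2]*1000).astype(np.float32)))
  ret = um.true_divide(
Traceback (most recent call last):
  File "m.py", line 6, in <module>
    print(len(t),t.mean(0),t.max(0),cv2.minAreaRect((t[:,:2]*1000).astype(np.float32)))
                           ~~~~~^^^
ValueError: zero-size array to reduction operation maximum which has no identity
```

View pics/w1.png

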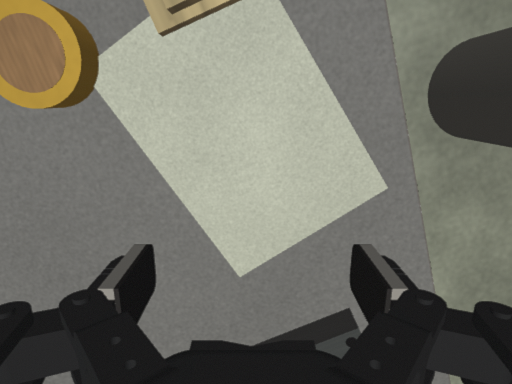

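The call was refused because every row needs all five keys, so the arm is still at the start. The picture shows the fingers and a sheet of paper. I retry with full rows.

```bash
python3 -m crank '[{"dx":0.366,"dy":-0.717,"dz":0,"twist":35,"hand":0.085},{"dx":0.366,"dy":-0.717,"dz":0,"twist":35,"hand":0.085},{"dx":0.366,"dy":-0.717,"dz":0,"twist":35,"hand":0.085},{"dx":0.366,"dy":-0.717,"dz":0,"twist":35,"hand":0.085},{"dx":0.366,"dy":-0.717,"dz":0,"twist":35,"hand":0.085},{"dx":0.366,"dy":-0.717,"dz":0,"twist":35,"hand":0.085},{"dx":0.366,"dy":-0.717,"dz":0,"twist":35,"hand":0.085},{"dx":0.366,"dy":-0.717,"dz":0,"twist":35,"hand":0.085},{"dx":0.366,"dy":-0.717,"dz":0,"twist":35,"hand":0.085},{"dx":0.366,"dy":-0.717,"dz":0,"twist":35,"hand":0.085},{"dx":0.366,"dy":-0.717,"dz":0,"twist":35,"hand":0.085},{"dx":0.366,"dy":-0.717,"dz":0,"twist":35,"hand":0.085},{"dx":0.366,"dy":-0.717,"dz":0,"twist":35,"hand":0.085},{"dx":0.366,"dy":-0.717,"dz":0,"twist":35,"hand":0.085},{"dx":0.366,"dy":-0.717,"dz":0,"twist":35,"hand":0.085},{"dx":0.366,"dy":-0.717,"dz":0,"twist":35,"hand":0.085},{"dx":0.366,"dy":-0.717,"dz":0,"twist":35,"hand":0.085},{"dx":0.366,"dy":-0.717,"dz":0,"twist":35,"hand":0.085},{"dx":0.366,"dy":-0.717,"dz":0,"twist":35,"hand":0.085},{"dx":0.366,"dy":-0.717,"dz":0,"twist":35,"hand":0.085}]'; python3 m.py w2
```

```text
clock: 1.82
tcp_pos: [0.5542, -0.1021, 0.2312]
tcp_rot: [-1.562, -0.246, 0.244]
force: [0.5, -1.7, 0.5]
gripper_width: 0.0852
1.8167 [ 0.55421832 -0.1021046   0.23118963] [[0.952, 0.002, -0.307], [0.307, -0.004, 0.952], [0.001, -1.0, -0.005]] jaw deg 107.88337430941282
419 [ 0.55028511 -0.09640266  0.0838474 ] [ 0.56861185 -0.08728748  0.08636247] ((550.8550415039062, -96.09062957763672), (35.13798522949219, 9.23828125), 18.046293258666992)
```

View pics/w2.png

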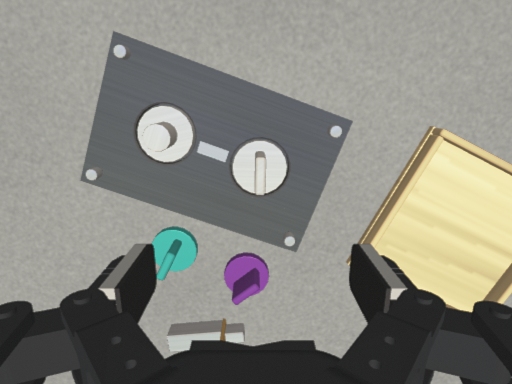

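The wrist view has the blade upright at (260,172) in line with the fingers' approach. It measures (0.551, -0.096) at 18.0°, and the jaw at 107.9° is square across it. I lower part-way and check that the arm has settled.

```bash
python3 -m crank '[{"dx":-0.001,"dy":-0.001,"dz":-0.04,"twist":0,"hand":0.085},{"dx":-0.001,"dy":-0.001,"dz":-0.08,"twist":0,"hand":0.085},{"dx":-0.001,"dy":-0.001,"dz":-0.11,"twist":0,"hand":0.085},{"dx":-0.001,"dy":-0.001,"dz":-0.12,"twist":0,"hand":0.085},{"dx":-0.001,"dy":-0.001,"dz":-0.12,"twist":0,"hand":0.085},{"dx":-0.001,"dy":-0.001,"dz":-0.12,"twist":0,"hand":0.085}]'; python3 m.py w3
```

```text
clock: 2.37
tcp_pos: [0.5517, -0.0947, 0.1119]
tcp_rot: [-1.556, -0.252, 0.252]
force: [0.5, -0.4, -0.5]
gripper_width: 0.0847
2.3667 [ 0.55173198 -0.09472083  0.11185101] [[0.949, 0.0, -0.315], [0.315, 0.0, 0.949], [0.0, -1.0, 0.0]] jaw deg 108.37433548294534
1093 [ 0.54943834 -0.09674509  0.08364168] [ 0.5688027  -0.08728999  0.08619124] ((551.0828857421875, -95.95047760009766), (35.877601623535156, 10.004678726196289), 17.882518768310547)
```

```bash
python3 -m crank '[{"dx":-0.001,"dy":-0.001,"dz":-0.025,"twist":-0.5,"hand":0.085},{"dx":-0.001,"dy":-0.001,"dz":-0.045,"twist":-0.5,"hand":0.085},{"dx":-0.001,"dy":-0.001,"dz":-0.056,"twist":-0.5,"hand":0.085},{"dx":-0.001,"dy":-0.001,"dz":-0.06,"twist":-0.5,"hand":0.07},{"dx":-0.001,"dy":-0.001,"dz":-0.06,"twist":-0.5,"hand":0.05},{"dx":-0.001,"dy":-0.001,"dz":-0.06,"twist":-0.5,"hand":0.03},{"dx":-0.001,"dy":-0.001,"dz":-0.06,"twist":-0.5,"hand":0.02}]'; python3 -m crank '[{"dx":0,"dy":0,"dz":0,"twist":0,"hand":0.015},{"dx":0,"dy":0,"dz":0,"twist":0,"hand":0.0},{"dx":0,"dy":0,"dz":0,"twist":0,"hand":0},{"dx":0,"dy":0,"dz":0,"twist":0,"hand":0},{"dx":0,"dy":0,"dz":0,"twist":0,"hand":0},{"dx":0,"dy":0,"dz":0,"twist":0,"hand":0}]'
```

```text
clock: 3.0
tcp_pos: [0.5514, -0.0964, 0.0526]
tcp_rot: [-1.558, -0.246, 0.243]
force: [0.2, 0.9, -0.1]
gripper_width: 0.0381
clock: 3.5
tcp_pos: [0.5509, -0.0964, 0.0521]
tcp_rot: [-1.557, -0.245, 0.243]
force: [-0.3, 0.4, 5.6]
gripper_width: 0.0092
```

The grip holds at 9.2 mm on the blade, which is nominally 10 mm. I lift it straight up.

```bash
python3 -m crank '[{"dx":0,"dy":0,"dz":0.004,"twist":0,"hand":0},{"dx":0,"dy":0,"dz":0.01,"twist":0,"hand":0},{"dx":0,"dy":0,"dz":0.02,"twist":0,"hand":0},{"dx":0,"dy":0,"dz":0.04,"twist":0,"hand":0},{"dx":0,"dy":0,"dz":0.065,"twist":0,"hand":0},{"dx":0,"dy":0,"dz":0.09,"twist":0,"hand":0},{"dx":0,"dy":0,"dz":0.1,"twist":0,"hand":0},{"dx":0,"dy":0,"dz":0.1,"twist":0,"hand":0},{"dx":0,"dy":0,"dz":0.1,"twist":0,"hand":0}]'
python3 - <<'E'
from h import *
b,w=cloud("side");save("side2",cv2.resize(b[150:340,150:420],None,fx=2.5,fy=2.5))
w0=cloud("wrist")[0];save("w4",w0)
E
```

```text
clock: 4.25
tcp_pos: [0.5502, -0.0962, 0.1514]
tcp_rot: [-1.557, -0.245, 0.244]
force: [-1.0, 0.3, -2.5]
gripper_width: 0.0092
```

View pics/side2.png

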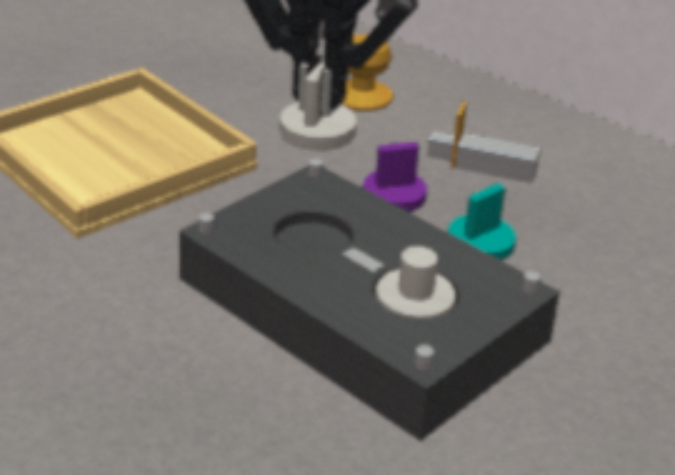

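The side view shows the part held level, the left cavity empty and the collar still seated. I carry it over the tray.

```bash
python3 -m crank '[{"dx":0,"dy":0.01,"dz":0,"twist":0,"hand":0},{"dx":0.001,"dy":0.03,"dz":0,"twist":0,"hand":0},{"dx":0.002,"dy":0.055,"dz":0,"twist":0,"hand":0},{"dx":0.004,"dy":0.085,"dz":0,"twist":0,"hand":0},{"dx":0.005,"dy":0.115,"dz":0,"twist":0,"hand":0},{"dx":0.006,"dy":0.145,"dz":0,"twist":0,"hand":0},{"dx":0.008,"dy":0.175,"dz":0,"twist":0,"hand":0},{"dx":0.01,"dy":0.2,"dz":0,"twist":0,"hand":0},{"dx":0.011,"dy":0.225,"dz":0,"twist":0,"hand":0},{"dx":0.011,"dy":0.243,"dz":-0.01,"twist":0,"hand":0},{"dx":0.011,"dy":0.251,"dz":-0.03,"twist":0,"hand":0},{"dx":0.011,"dy":0.251,"dz":-0.06,"twist":0,"hand":0},{"dx":0.011,"dy":0.251,"dz":-0.085,"twist":0,"hand":0},{"dx":0.011,"dy":0.251,"dz":-0.1,"twist":0,"hand":0},{"dx":0.011,"dy":0.251,"dz":-0.1,"twist":0,"hand":0},{"dx":0.011,"dy":0.251,"dz":-0.1,"twist":0,"hand":0}]'
python3 - <<'E'
from h import *
b,w=cloud("side");save("side3",cv2.resize(b[140:270,110:290],None,fx=3.5,fy=3.5))
E
```

```text
clock: 5.68
tcp_pos: [0.5598, 0.1551, 0.0498]
tcp_rot: [-1.557, -0.242, 0.248]
force: [0.7, 0.3, -2.2]
gripper_width: 0.0093
```

View pics/side3.png

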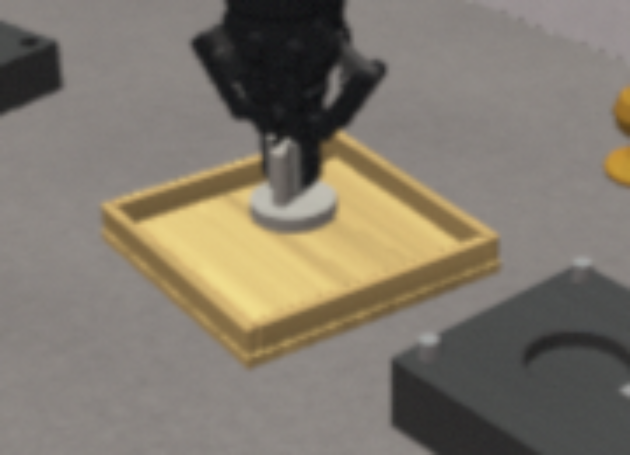

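The part hangs level over the tray's centre, and I expect contact at TCP z ≈ 0.027. I lower it slowly and watch the force.

```bash
python3 -m crank '[{"dx":0,"dy":0,"dz":-0.006,"twist":0,"hand":0},{"dx":0,"dy":0,"dz":-0.012,"twist":0,"hand":0},{"dx":0,"dy":0,"dz":-0.016,"twist":0,"hand":0},{"dx":0,"dy":0,"dz":-0.019,"twist":0,"hand":0},{"dx":0,"dy":0,"dz":-0.02,"twist":0,"hand":0},{"dx":0,"dy":0,"dz":-0.021,"twist":0,"hand":0},{"dx":0,"dy":0,"dz":-0.021,"twist":0,"hand":0},{"dx":0,"dy":0,"dz":-0.021,"twist":0,"hand":0}]'; python3 -m crank '[{"dx":0,"dy":0,"dz":-0.0005,"twist":0,"hand":0},{"dx":0,"dy":0,"dz":-0.001,"twist":0,"hand":0},{"dx":0,"dy":0,"dz":-0.001,"twist":0,"hand":0},{"dx":0,"dy":0,"dz":-0.001,"twist":0,"hand":0}]'
```

```text
clock: 6.4
tcp_pos: [0.5614, 0.1547, 0.0304]
tcp_rot: [-1.557, -0.244, 0.244]
force: [0.6, -0.6, -2.4]
gripper_width: 0.0093
clock: 6.73
tcp_pos: [0.5614, 0.1548, 0.0294]
tcp_rot: [-1.557, -0.244, 0.244]
force: [-0.4, -1.0, -2.0]
gripper_width: 0.0092
```

```bash
python3 -m crank '[{"dx":0,"dy":0,"dz":-0.0005,"twist":0,"hand":0},{"dx":0,"dy":0,"dz":-0.001,"twist":0,"hand":0},{"dx":0,"dy":0,"dz":-0.0015,"twist":0,"hand":0},{"dx":0,"dy":0,"dz":-0.0015,"twist":0,"hand":0},{"dx":0,"dy":0,"dz":-0.0015,"twist":0,"hand":0}]'; python3 -m crank '[{"dx":0,"dy":0,"dz":-0.0005,"twist":0,"hand":0},{"dx":0,"dy":0,"dz":-0.0005,"twist":0,"hand":0},{"dx":0,"dy":0,"dz":-0.0005,"twist":0,"hand":0}]'
```

```text
clock: 7.15
tcp_pos: [0.5613, 0.1547, 0.0278]
tcp_rot: [-1.557, -0.244, 0.244]
force: [1.1, -0.6, -3.0]
gripper_width: 0.0094
clock: 7.4
tcp_pos: [0.5613, 0.1547, 0.0273]
tcp_rot: [-1.557, -0.244, 0.244]
force: [0.1, 0.4, -2.2]
gripper_width: 0.0092
```

```bash
python3 -m crank '[{"dx":0,"dy":0,"dz":-0.0005,"twist":0,"hand":0},{"dx":0,"dy":0,"dz":-0.0005,"twist":0,"hand":0},{"dx":0,"dy":0,"dz":-0.0005,"twist":0,"hand":0}]';python3 -m crank '[{"dx":0,"dy":0,"dz":-0.0005,"twist":0,"hand":0},{"dx":0,"dy":0,"dz":-0.0005,"twist":0,"hand":0},{"dx":0,"dy":0,"dz":-0.0005,"twist":0,"hand":0}]'
```

```text
clock: 7.65
tcp_pos: [0.5613, 0.1547, 0.0271]
tcp_rot: [-1.557, -0.244, 0.244]
force: [-1.9, -0.4, 2.1]
gripper_width: 0.0091
clock: 7.9
tcp_pos: [0.5614, 0.1547, 0.0271]
tcp_rot: [-1.557, -0.244, 0.244]
force: [-2.4, -0.9, 6.7]
gripper_width: 0.0093
```

The force turned from -2 to +6.7 N at z = 0.0271, as expected, so the base is on the floor. I open slowly and then go up.

```bash
python3 -m crank '[{"dx":0,"dy":0,"dz":0,"twist":0,"hand":0.014},{"dx":0,"dy":0,"dz":0,"twist":0,"hand":0.02},{"dx":0,"dy":0,"dz":0.001,"twist":0,"hand":0.03},{"dx":0,"dy":0,"dz":0.001,"twist":0,"hand":0.05},{"dx":0,"dy":0,"dz":0.001,"twist":0,"hand":0.06},{"dx":0,"dy":0,"dz":0.001,"twist":0,"hand":0.06},{"dx":0,"dy":0,"dz":0.001,"twist":0,"hand":0.06}]'; python3 -m crank '[{"dx":0,"dy":0,"dz":0.015,"twist":0,"hand":0.06},{"dx":0,"dy":0,"dz":0.04,"twist":0,"hand":0.06},{"dx":0,"dy":0,"dz":0.075,"twist":0,"hand":0.06},{"dx":0,"dy":0,"dz":0.11,"twist":0,"hand":0.06},{"dx":0,"dy":0,"dz":0.14,"twist":0,"hand":0.06},{"dx":0,"dy":0,"dz":0.16,"twist":0,"hand":0.06},{"dx":0,"dy":0,"dz":0.17,"twist":0,"hand":0.06},{"dx":0,"dy":0,"dz":0.17,"twist":0,"hand":0.06},{"dx":0,"dy":0,"dz":0.17,"twist":0,"hand":0.06}]'
python3 - <<'E'
from h import *
b,w=cloud("side");save("side4",b[100:340,60:420].repeat(2,0).repeat(2,1))
a,w=cloud("wrist");P=w.reshape(-1,3);P=P[np.hypot(P[:,0]-.5615,P[:,1]-.155)<.04]
t=P[(P[:,2]>.045)&(P[:,2]<.08)];print(np.nanpercentile(t[:,2],[50,90]),cv2.minAreaRect((t[t[:,2]>.052][:,:2]*1000).astype(np.float32)))
d=P[(P[:,2]>.014)&(P[:,2]<.026)];print("disc z",np.median(d[:,2]),cv2.minAreaRect((d[:,:2]*1000).astype(np.float32)))
c=np.c_[d[:,:2],np.ones(len(d))];print("slope",np.linalg.lstsq(c,d[:,2],rcond=None)[0])
E
```

```text
clock: 8.48
tcp_pos: [0.5614, 0.1547, 0.0272]
tcp_rot: [-1.557, -0.244, 0.244]
force: [-0.5, -0.0, 0.3]
gripper_width: 0.0597
clock: 9.23
tcp_pos: [0.561, 0.1546, 0.1967]
tcp_rot: [-1.557, -0.244, 0.245]
force: [-0.1, 1.8, -0.5]
gripper_width: 0.0601
[0.0590459 0.0601386] ((561.8428955078125, 155.6295166015625), (36.23801803588867, 9.860780715942383), 17.620059967041016)
disc z 0.01949369056549205 ((561.3648071289062, 155.48931884765625), (54.3181266784668, 54.7983512878418), 17.750659942626953)
slope [0.00569534 0.00029807 0.01624837]
```

View pics/side4.png

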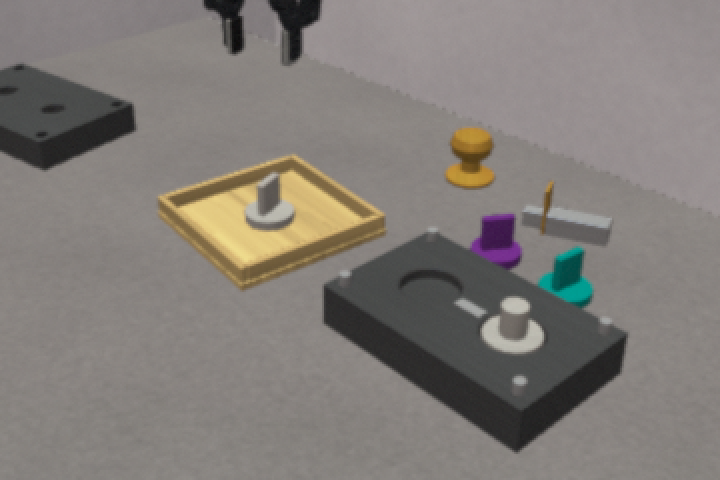

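The thumbturn stands flat in the tray, with the disc top at 0.0195 and level and the blade top at 0.060. The collar is in its cavity and the gripper is clear.

```bash
python3 -c "
from workcell import arm
print(arm.close_job())"
```

```text
the job is handed in; nothing more can be done
None
```

I lifted the thumbturn out of its cavity by the blade, set it down near the middle of the plywood tray, let go and moved the gripper clear. The job was handed in at about 9.3 s; no verdict is reported.

- **Placement:** the last wrist-camera check puts the part at (0.562, 0.155), within a millimetre of the tray centre I measured. The disc top is at 0.0195 m with a slope under 0.6%, and the blade top is at 0.060 m. Both heights are what a part standing flat on the tray floor should give.
- **Forces:** the highest reading printed was about 7 N, when the base touched the tray floor. I read the force only at the end of each move.
- **Other objects:** the last side view shows the round-boss casting in its cavity and the purple and turquoise look-alikes undisturbed.
- **Failed or disagreed:** my first move command was refused for missing keys, and nothing moved. The first overhead and side views differed by about 5 mm on the thumbturn's y position, and the wrist camera settled it before the grasp.

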